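Balance the lathe guard with its counterweight

ROBOT

A 7-joint arm with a two-finger parallel gripper is mounted at the origin on the work surface. World frame = base frame: x ahead of the robot, y to its left, z up, the work surface at z = 0. Lengths are in m, angles in degrees, forces in N, time in s.
With the tool pointing down it reaches from about 0.4 to 0.85 m from the base axis. Payload 4.5 kg.
Tool frame: the origin (TCP) lies at the very end of the fingers, on their centre line; the grasp point (between the pads) lies 19 mm behind it; z points along the fingers, y is the line along which they close (so a half turn about z gives the same grasp; the last joint's range is limited). The gripper opens to 88 mm and grips with 3 to 60 N. Pads are 18 mm wide; open, the fingers measure 123 mm over their backs; the gripper's body (75 mm by 187 mm) begins 45 mm behind the grasp point.
Start: joints at [71.952, 39.483, -11.15, 89.685, 9.013, 51.709, -12.324], TCP at [0.214, -0.587, 0.239] pointing down, gripper open.
Joint ranges: [-172.22, 172.22], [-26.19, 119.32], [-84.43, 86.54], [7.71, 146.69], [-57.33, 237.33], [2.42, 119.75], [-152.13, 152.13]. Speed limits (degrees/s): [147.25, 147.25, 180, 180, 180, 180, 180].

INTERFACE

Orientations are given as a 3x3 rotation matrix whose columns are the frame's x, y, z axes.
In Python, from bench import arm, get_image, get_calibration, workorder gives the robot as it stands.
- The arm moves only by the tool drive_tool, never from a script. Its argument "rows" is a list of rows, each a list of 3 entries, a list of its own where there are three numbers: the shift along the tool's x, y, z in units of 500 mm (1.0 is 500 mm), then the turn about the tool's z in units of 120 degrees (1.0 is 120 degrees), then the closure, from -1 (fully open) to 1 (shut). A call has 1 to 5 rows; each row shifts and turns the commanded pose from where the row before left it, along the tool's axes as they then stand; what a row does not reach is not made up. A row lasts 1/10 s, in which the tool goes at most 50 mm and 8.59 degrees, less where a joint would pass 70% of its speed; a pose out of reach is approached as far as the arm can. A call with a number of a shift or a turn outside -1 to 1 is refused whole. A call with a gripper value outside its range is refused whole. The fingers move at their own pace and stop on an object; the grip force is fixed at half the most. Time passes only in rows, so rows that do not move let the fingers close. It gives the time, the measured TCP pose, the force, the opening and the grip force at its end, in the units of the state.
- arm.read_state(): the state, without advancing time (a new reading comes with each control period).
- get_image(name): name is "scene" or "top"; returns (picture, depth): 480x640x3 uint8, red, green, blue; 480x640 float32, m along the optical axis (not along the pixel's ray), 0 where there is no reading.
- get_calibration(name): a dict with "fx", "fy", "cx", "cy" (pixels), "k1" (the pictures are not rectified: a ray, as slopes to the right and down, at radius r is drawn at 1 + k1 r^2 times it, then the intrinsics apply), "origin" and "attitude" of the camera in the world. Camera axes: x right, y down, z forward; pixel columns grow to the right and rows downward; lengths in m; the calibration is good to about 2 mm. A picture is of the moment at which its call begins. get_calibration takes no time and is no camera call.
- workorder.close_job(): hands the job in; it is judged then, once.
The state is a dict: "time_s": time; "joint_positions": joint angles; "qd": joint speeds; "joint_torque": joint torques, N m; "tool_pos": TCP position; "tcp_rot": TCP orientation; "contact_force": force on the tool from outside, world axes, zero at the start; "moment": the same for the moment, N m; "opening": finger opening in m; "grip_force": force on a finger pad.
Only numpy, scipy, OpenCV 4.12 (cv2) and the standard library are available. Lean on these libraries where they do the work, as an engineer would, in place of code of your own. Each camera call takes 0.05 s, during which the arm holds its last target. There are 200 camera calls.

TASK

Take the brass counterweight pin out of the crate of parts and stand it all the way down in the square pocket on the tail of the hinged lathe guard, leaving the other parts in the crate and everything on the bench undisturbed. Then take hold of the guard's red bar and swing it up to its balance point, where the red pointers on its arms meet the green marks on the white arcs, without letting it fall shut or swing on far past the marks. Finish while still gripping the bar, holding the guard still at the marks so that a workmate can fit the stay; do not let go.

Things in the scene. Friction and masses are not known exactly. Their poses are not given: they have to be found in the camera images.
- stand: Fixed green stand: base 170 x 200 x 12 mm, two cheeks 130 mm high at y = +-88 mm. Origin: centre of its underside. Its x points from the red bar's side (near the robot) to the pocket's side; y along the hinge; z up. At y = +-88 mm stand white arcs (6 mm thick, radius 97 to 113 mm about the hinge, tops 225 mm above the bench), each with a green mark at the balance point.
- hinge (a point): Point on the hinge axis, midway between the cheeks, 110 mm above the bench. The hinge axis is the stand's y axis.
- guard (a joint): Swing of the 0.59 kg guard, rad. 0 = down on its stop, arms rising 25 degrees above level to the stand's -x; grows as the bar is lifted over towards +x, to 1.75. With the brass weight in the pocket it balances at 0.80 (red pointers at green marks, arms 71 degrees above level): short of that it falls shut, beyond it falls over backwards. Almost frictionless; under 4 N at the bar turns it.
- bar (a point): Middle of the red round grip bar, 12 mm diameter, along the stand's y, 118 mm clear between side arms, on an arc of 150 mm about the hinge. At joint 0: 136 mm to the stand's -x of the hinge, 173 mm above the bench. 66 mm of open space between bar and clear panel: pinch it from above, fingers closing along the stand's x; it turns between the pads, so the gripper can stay upright.
- pocket (a point): Centre of the inner floor of the aluminium pocket on the guard's tail; axes are the guard's, equal to the stand's at joint 0, z to the mouth. Square, open-topped: inside 28 x 28 mm, 46 mm deep, walls 3 mm. At joint 0 it is upright, 60 mm to the stand's +x of the hinge, inner floor 75 mm, mouth 121 mm above the bench. It turns with the guard; the weight stays in.
- weight: The brass (golden) counterweight: a plain round pin 20 mm in diameter, 80 mm long, 0.22 kg, foot slightly chamfered. Origin: centre of its foot; z along the pin. Stands upright in the crate; 34 mm of it stand out of the pocket when fully down.
- crate: Grey open parts crate, 200 (x) x 250 (y) x 45 mm high, walls and floor 5 mm, fixed to the bench. Origin: centre of its underside. Holds the six parts upright in two rows (x = +-45 mm) of three (y = -75, 0, 75 mm), in any order, each within 5 mm of its spot.
- dark_pin: Dark steel pin of the same size as the weight (20 mm by 80 mm), standing in the crate; to be left in it. Origin: centre of its foot.
- blue_pin: Blue plastic pin of the same size (20 mm by 80 mm), standing in the crate; to be left in it. Origin: centre of its foot.
- blue_ring: Blue plastic ring, 50 mm across, 30 mm high, flat in the crate; to be left in it. Origin: centre of its underside.
- orange_ring: Orange plastic ring, 50 mm across, 24 mm high, flat in the crate; to be left in it. Origin: centre of its underside.
- bolt: Steel hexagon bolt, 35 mm head, 16 mm shank, 43 mm high, standing on its head in the crate; to be left in it. Origin: centre of the head's face.
- oil_bottle: Red oil bottle with white cap, 56 mm across, 150 mm high, standing on the bench beyond the work; not to be disturbed. Origin: centre of its underside.
- coupling: Blue pipe coupling, 90 mm across, 45 mm high, on the bench left of the stand; not to be disturbed. Origin: centre of its underside.
- chuck_key: Dark steel T-shaped chuck key lying on the bench between robot and stand, 100 mm long, cross bar 90 mm, 16 mm high; not to be disturbed. Origin: under the middle of the cross bar, stem along its +x.
Things that resemble listed ones, but are neither listed nor needed, are in the scene too. Of the things shaped like the weight, the brass one is meant.

How it is judged:
By the outcome, as a careful person would: the job done as asked, in the order asked, and still so for the second after the job is handed in, while the arm keeps its last pose, push and grip.
It also fails if it takes over 53 s, if anything falls off the work surface, if the arm or the gripper's body presses on something with over 40 N, if the wrist force passes 120 N, or if a joint passes its speed limit or range.

## Working session

There is one attempt and no reset: what is moved stays moved. The work goes in short steps, Python scripts to look and compute and a tool call to move; the robot and the scene stay as the last step left them, time stands still between calls to the robot, and variables do not carry over. Pictures are saved under pics/ and viewed, at most 10 in all, crops included, and the job is handed in when it is done.

Besides the shell and the picture viewer there is one more tool, called after "Call:" as name([rows], argument=value, ...), one row to a line, values as JSON. drive_tool: Moves the arm, as the interface text tells. Shifts and turns lie within -1 to 1; 1 stands for 500 mm of shift or 120 degrees of turn. Its arguments: {"type":"object","properties":{"rows":{"type":"array","items":{"type":"array"}}},"required":["rows"]}

```bash
mkdir -p pics; cat > h.py <<'E'
import numpy as np, cv2
from bench import arm, get_image, get_calibration, workorder
def grab(name,tag):
    im,d=get_image(name); cv2.imwrite(f'pics/{tag}.png',im[:,:,::-1]); np.savez(f'pics/{tag}.npz',im=im,d=d); return im,d
def slopes(c,uv):
    uv=np.atleast_2d(np.asarray(uv,float)); q=np.stack([(uv[:,0]-c['cx'])/c['fx'],(uv[:,1]-c['cy'])/c['fy']],1)
    s=q.copy()
    for _ in range(20): s=q/(1+c['k1']*(s**2).sum(1,keepdims=True))
    return np.c_[s,np.ones(len(s))]
def onplane(name,uv,z):
    c=get_calibration(name); r=slopes(c,uv)@np.array(c['attitude']).T; o=np.array(c['origin'])
    return o+r*((z-o[2])/r[:,2])[:,None]
def pts(name,uv,d):
    c=get_calibration(name); r=slopes(c,uv); return np.array(c['origin'])+(r*np.asarray(d).reshape(-1,1))@np.array(c['attitude']).T
E
python3 - <<'E'
from h import *
for n in('scene','top'):
    c=get_calibration(n);print(c); grab(n,n+'0')
s=arm.read_state();print(s)
E
```

```text
{'fx': 571.3640078772582, 'fy': 571.3640078772582, 'cx': 324.41342378640195, 'cy': 236.170059797335, 'k1': -0.0750524490206162, 'origin': array([ 1.35906361, -0.39809972,  0.84313154]), 'attitude': array([[ 0.47792286,  0.53851653, -0.69396664],
       [ 0.8783869 , -0.29759618,  0.37399596],
       [-0.00511881, -0.78831242, -0.61525388]])}
{'fx': 579.5311398835031, 'fy': 579.5311398835031, 'cx': 310.3962587681075, 'cy': 233.09121499203764, 'k1': -0.17404222585106607, 'origin': array([0.44173948, 0.04358696, 1.44268444]), 'attitude': array([[-0.01282163, -0.99425559,  0.1062611 ],
       [-0.99988083,  0.01366238,  0.00718791],
       [-0.0085984 , -0.10615627, -0.99431228]])}
{'time_s': 0.1, 'joint_positions': array([ 71.95278212,  39.52859338, -11.14484802,  89.73786258,
         9.01277049,  51.70798584, -12.32501892]), 'qd': array([-0.04121007, -0.15226184,  0.00134885, -0.21655049,  0.07893883,
       -0.00244028, -0.01717609]), 'joint_torque': array([-4.20037381e-03, -5.28500605e+01, -1.27200220e+00, -1.53836954e+01,
       -5.26001269e-02,  1.99842099e-03,  5.04515333e-05]), 'tool_pos': array([ 0.21336542, -0.58686512,  0.23799261]), 'tcp_rot': array([[ 9.39769018e-01,  3.41809529e-01, -6.62973053e-04],
       [ 3.41810151e-01, -9.39767868e-01,  1.47474075e-03],
       [-1.18960330e-04, -1.61252659e-03, -9.99998693e-01]]), 'contact_force': array([-0.22058255,  0.0281781 , -0.3215254 ]), 'moment': array([ 0.05032896, -0.07008621,  0.03018358]), 'grip_force': 0.0, 'opening': 0.08838258185687023}
```

View pics/top0.png

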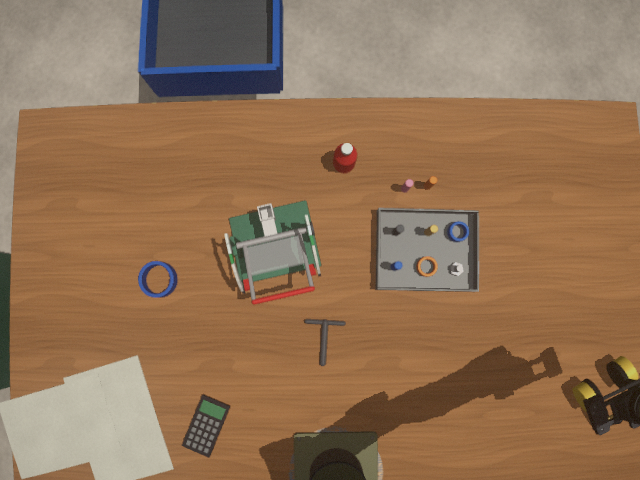

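View pics/scene0.png

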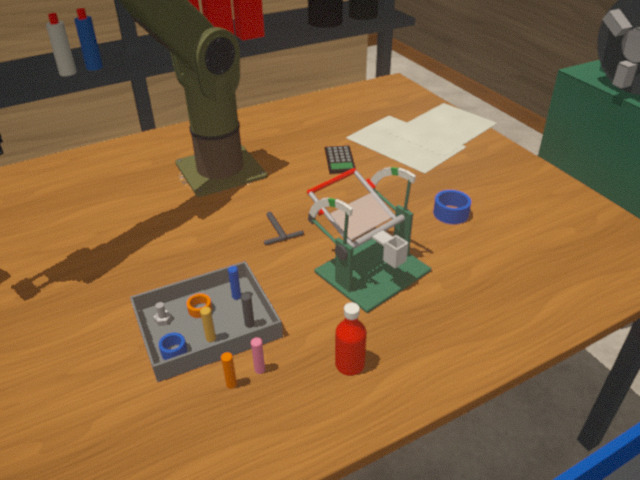

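Top view: the guard's pocket is at (266,213), the red bar at about (283,295) and the crate at (428,250). The weight-shaped pins are:
- **In the crate:** golden (433,230), dark (398,230) and blue (397,266).
- **Outside the crate:** orange (432,182) and pink (409,184).

The golden one in the crate, scene (208,325), fits "brass, in the crate". I'll confirm that with a crop and measure.

```bash
python3 - <<'E'
from h import *
t=np.load('pics/top0.npz');s=np.load('pics/scene0.npz')
a=cv2.resize(s['im'][260:400,130:290],(640,560),interpolation=cv2.INTER_CUBIC)
cv2.imwrite('pics/crop1.png',a[:,:,::-1])
b=cv2.resize(t['im'][190:310,215:335],(600,600),interpolation=cv2.INTER_CUBIC)
cv2.imwrite('pics/crop2.png',b[:,:,::-1])
# pin: brass mask points in both views with depth
for n,q,(u0,u1,v0,v1) in(('top',t,(415,445,215,245)),('scene',s,(195,220,300,345))):
    h=cv2.cvtColor(q['im'],cv2.COLOR_RGB2HSV); m=np.zeros(h.shape[:2],bool)
    m[v0:v1,u0:u1]=((h[...,0]>14)&(h[...,0]<32)&(h[...,1]>110))[v0:v1,u0:u1]
    v,u=np.nonzero(m); P=pts(n,np.c_[u,v],q['d'][v,u]); top=P[:,2]>0.080
    print(n,len(u),u.min(),u.max(),v.min(),v.max(),'zmax',P[:,2].max(),'top mean',P[top].mean(0),top.sum(), 'range',P[top].min(0),P[top].max(0), 'all xy', P.mean(0))
# bar
for n,q in(('top',t),('scene',s)):
    h=cv2.cvtColor(q['im'],cv2.COLOR_RGB2HSV); m=((h[...,0]<6)|(h[...,0]>174))&(h[...,1]>150)&(h[...,2]>70)
    v,u=np.nonzero(m); P=pts(n,np.c_[u,v],q['d'][v,u]); k=(P[:,2]>0.15)&(P[:,2]<0.2)&(P[:,0]<.6)&(P[:,0]>.2)&(abs(P[:,1])<.4)
    P=P[k]; c=P.mean(0); w=np.linalg.svd(P-c)[2][0]; pr=(P-c)@w
    print(n,'bar',k.sum(),c,w,pr.min(),pr.max(), 'z',P[:,2].min(),P[:,2].max())
# green base & pocket depth
    g=(h[...,0]>50)&(h[...,0]<95)&(h[...,1]>60); v,u=np.nonzero(g); P=pts(n,np.c_[u,v],q['d'][v,u]); k=(P[:,2]>.002)&(P[:,2]<.022)&(P[:,0]>.3)&(P[:,0]<.8)
    r=cv2.minAreaRect((P[k][:,:2]*1000).astype(np.float32)); print('base',k.sum(),r)
E
```

```text
top 84 424 437 225 234 zmax 1.4426844371063707 top mean [ 0.59032367 -0.23217403  0.11425853] 46 range [ 0.44173948 -0.24730336  0.0800602 ] [0.60230129 0.04358696 1.44268444] all xy [ 0.59068265 -0.23165409  0.08515452]
scene 408 195 215 300 341 zmax 0.843131538600936 top mean [ 0.62415378 -0.24456249  0.11389367] 79 range [ 0.58257063 -0.39809972  0.0800635 ] [ 1.35906361 -0.22967146  0.84313154] all xy [ 0.58945966 -0.23811488  0.05434264]
top bar 403 [0.45279838 0.11877785 0.1725832 ] [-0.19493768  0.9808091  -0.00357874] -0.08163997445712429 0.07994789234272758 z 0.15061147088659488 0.18505212149922934
base 1531 ((575.95849609375, 143.6269989013672), (167.6383819580078, 196.52928161621094), 12.714066505432129)
scene bar 234 [0.45234456 0.12376614 0.17399838] [ 0.15441093 -0.98746958  0.03257441] -0.0801201397417364 0.08367759412477035 z 0.1510017255315378 0.1829054339512277
base 2770 ((488.37322998046875, 631.949951171875), (169.8399200439453, 1194.2178955078125), 10.507328987121582)
```

View pics/crop1.png

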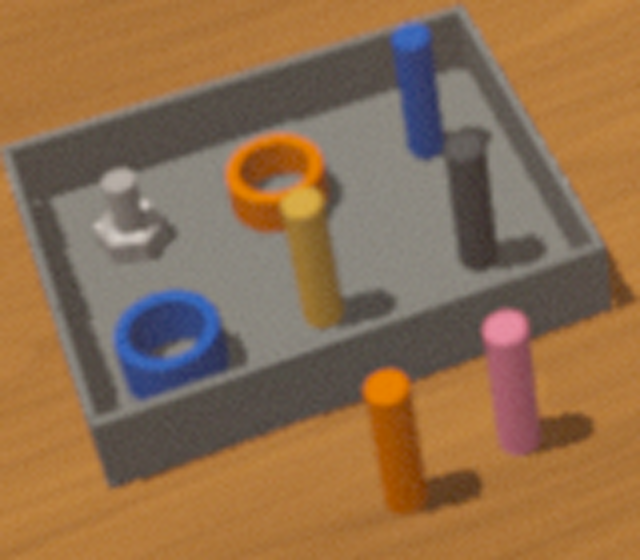

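View pics/crop2.png

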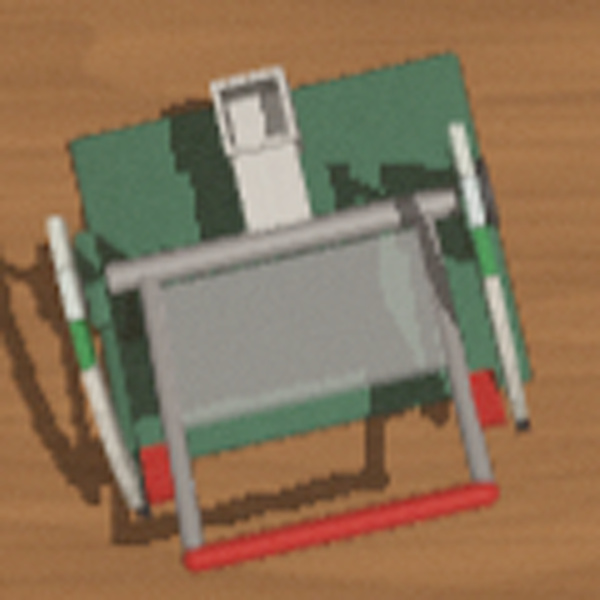

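Crop 1 shows the golden pin at the middle of the crate's far row, clearly brass, while the orange and pink pins stand outside the crate. Crop 2 shows the pocket mouth centred near (255,110) in the crop, which is about (266,212) in the full picture. The guard is down on its stop. Next I'll refine these positions.

```bash
python3 - <<'E'
from h import *
t=np.load('pics/top0.npz');s=np.load('pics/scene0.npz')
for n,q,(u0,u1,v0,v1) in(('top',t,(415,445,215,245)),('scene',s,(195,222,300,345))):
    h=cv2.cvtColor(q['im'],cv2.COLOR_RGB2HSV); m=np.zeros(h.shape[:2],bool)
    m[v0:v1,u0:u1]=((h[...,0]>14)&(h[...,0]<32)&(h[...,1]>110))[v0:v1,u0:u1]
    v,u=np.nonzero(m); P=pts(n,np.c_[u,v],q['d'][v,u]); k=(P[:,2]>.081)&(P[:,2]<.09); 
    print(n,'top disc',k.sum(),np.median(P[k],0),P[k].mean(0),np.ptp(P[k],0)); 
    c,r=cv2.minEnclosingCircle(np.c_[u,v][k].astype(np.float32)); print(onplane(n,c,.085))
    k=(P[:,2]>.01)&(P[:,2]<.075); print('side',P[k].mean(0))
# bar by colour, per view: component containing bar, exclude off-line
for n,q in(('top',t),('scene',s)):
    h=cv2.cvtColor(q['im'],cv2.COLOR_RGB2HSV); m=((h[...,0]<6)|(h[...,0]>174))&(h[...,1]>150)&(h[...,2]>70)
    v,u=np.nonzero(m); P=pts(n,np.c_[u,v],q['d'][v,u]); k=(P[:,2]>0.16)&(P[:,2]<0.19)&(P[:,0]<.6)&(P[:,0]>.2)&(abs(P[:,1])<.4)
    P=P[k]
    x0=np.array([.981,.195]); 
    for _ in range(6):
        p=P[:,:2]@x0; P=P[p<np.percentile(p,20)+.018] if _<3 else P
        c=P.mean(0); w=np.linalg.svd(P[:,:2]-c[:2])[2][0]; w*=np.sign(w[1]); x0=np.array([w[1],-w[0]])
    pr=(P[:,:2]-c[:2])@w; mid=c[:2]+w*(np.percentile(pr,1)+np.percentile(pr,99))/2
    print(n,'bar',len(P),c,'mid',mid,'yaw',np.degrees(np.arctan2(x0[1],x0[0])),np.ptp(pr),np.ptp(P[:,:2]@x0))
# base corners by ray from top mask
h=cv2.cvtColor(t['im'],cv2.COLOR_RGB2HSV); g=((h[...,0]>50)&(h[...,0]<95)&(h[...,1]>60)); g[:195]=0;g[310:]=0;g[:,:215]=0;g[:,335:]=0
v,u=np.nonzero(g);P=pts('top',np.c_[u,v],t['d'][v,u]);k=(P[:,2]>.002)&(P[:,2]<.022)
Q=onplane('top',np.c_[u,v][k],.012)[:,:2]
# back edge and right/left edges in yaw-aligned frame
for yaw in(10,11,12,13):
    a=np.radians(yaw);R=np.array([[np.cos(a),np.sin(a)],[-np.sin(a),np.cos(a)]]);L=Q@R.T;
    lo,hi=np.percentile(L,.3,0),np.percentile(L,99.7,0); print(yaw,'extent',hi-lo,L.max(0)-L.min(0),'centre',R.T@((L.max(0)+L.min(0))/2))
# pocket mouth: high white points
y,x=np.mgrid[195:225,250:285]; P=pts('top',np.c_[x.ravel(),y.ravel()],t['d'][195:225,250:285].ravel())
k=(P[:,2]>.115)&(P[:,2]<.127)&(P[:,0]>.60); r=cv2.minAreaRect((P[k][:,:2]*1000).astype(np.float32)); print('pocket',k.sum(),r,np.median(P[k],0))
b=np.array([[210,82],[285,68],[298,140],[232,155]])/5+[215,190]-.4; print(onplane('top',b,.121),onplane('top',b,.121).mean(0))
E
```

```text
top top disc 37 [ 0.59486545 -0.23817734  0.0849237 ] [ 0.5946396  -0.23873555  0.08508001] [0.01671682 0.01778951 0.00809431]
[[ 0.59363515 -0.23844533  0.085     ]]
side [ 0.59075666 -0.23112958  0.04671306]
scene top disc 73 [ 0.59578634 -0.23865829  0.08559638] [ 0.59489964 -0.23857165  0.08529934] [0.02263861 0.01708399 0.00786211]
[[ 0.59468176 -0.23814875  0.085     ]]
side [ 0.58081878 -0.23663905  0.03854284]
top bar 296 [0.4425775  0.11524677 0.17804027] mid [0.44266778 0.11482895] yaw 12.192105588251485 0.13932019056906797 0.01058243255438479
scene bar 184 [0.44466083 0.11682109 0.17882183] mid [0.44501574 0.1152449 ] yaw 12.68970717769156 0.13954838537643643 0.011556214171990598
10 extent [0.17004333 0.19845774] [0.17251876 0.20075638] centre [0.57557924 0.14425947]
11 extent [0.16781817 0.19646815] [0.16990762 0.19908053] centre [0.57542451 0.14390107]
12 extent [0.1659085  0.19475023] [0.16724472 0.19734404] centre [0.57528238 0.14353748]
13 extent [0.16578664 0.1951884 ] [0.16716913 0.19665689] centre [0.57586772 0.14354501]
pocket 91 ((626.2381591796875, 155.18096923828125), (47.6443977355957, 34.097965240478516), 12.04287052154541) [0.62776656 0.15473048 0.11956385]
[[0.64766462 0.17667204 0.121     ]
 [0.65367155 0.14188821 0.121     ]
 [0.62001321 0.13604838 0.121     ]
 [0.61348808 0.16656114 0.121     ]] [0.63370937 0.15529244 0.121     ]
```

Call:
drive_tool([
  [[0, 0, 0], -0.0686, -1],
  [[0, 0, 0], -0.0686, -1],
  [[0, 0, 0], -0.0686, -1],
  [[0, 0, 0], -0.0686, -1],
  [[0, 0, 0], -0.0686, -1],
])

```text
time_s: 0.6
tool_pos: [0.2134, -0.5871, 0.2383]
tcp_rot: [[0.477, 0.879, -0.0], [0.879, -0.477, 0.001], [0.001, -0.001, -1.0]]
contact_force: [0.2, -0.7, 0.1]
opening: 0.0882
grip_force: 0.0
```

Call:
drive_tool([
  [[0, 0, 0], -0.0686, -1],
  [[0, 0, 0], -0.0686, -1],
  [[0, 0, 0], -0.0686, -1],
  [[0, 0, 0], -0.0686, -1],
  [[0, 0, 0], -0.0686, -1],
])

```text
time_s: 1.1
tool_pos: [0.2133, -0.5871, 0.2382]
tcp_rot: [[-0.219, 0.976, -0.001], [0.976, 0.219, 0.001], [0.001, -0.0, -1.0]]
contact_force: [-0.1, -0.7, 1.8]
opening: 0.088
grip_force: 0.0
```

```bash
cat >> h.py <<'E'
def todo(*targets):
    s=arm.read_state(); p=np.array(s['tool_pos']);R=np.array(s['tcp_rot'])
    print('t',s['time_s'],'p',p.round(4),'yaw(y)',np.degrees(np.arctan2(R[1,1],R[0,1])).round(2),'z',R[:,2].round(4),'F',np.round(s['contact_force'],2),'open',round(s['opening'],4),'grip',s['grip_force'],'q',np.round(s['joint_positions'],1))
    for g in targets:
        d=R.T@(np.array(g)-p); print('units',(d/.5).round(4),'mm',np.linalg.norm(d)*1000); p=np.array(g)
E
python3 -c "
from h import *
todo([.5945,-.2385,.2],[.5945,-.2385,.057])"
```

```text
t 1.1 p [ 0.2133 -0.5871  0.2382] yaw(y) 12.64 z [-6.e-04  9.e-04 -1.e+00] F [-0.09 -0.74  1.79] open 0.088 grip 0.0 q [ 84.3  42.5 -34.4  89.   27.1  57.1  54.6]
units [0.5134 0.8965 0.0766] mm 517.9896017804484
units [-3.00e-04  1.00e-04  2.86e-01] mm 143.00000000000003
```

Call:
drive_tool([
  [[0.034, 0.06, 0.005], 0, -1],
  [[0.034, 0.06, 0.005], 0, -1],
  [[0.034, 0.06, 0.005], 0, -1],
  [[0.034, 0.06, 0.005], 0, -1],
  [[0.034, 0.06, 0.005], 0, -1],
])

```text
time_s: 1.6
tool_pos: [0.3426, -0.4713, 0.2258]
tcp_rot: [[-0.213, 0.977, -0.001], [0.977, 0.213, 0.001], [0.001, -0.0, -1.0]]
contact_force: [0.4, -0.8, 0.4]
opening: 0.0885
grip_force: 0.0
```

Call:
drive_tool([
  [[0.034, 0.06, 0.005], 0, -1],
  [[0.034, 0.06, 0.005], 0, -1],
  [[0.034, 0.06, 0.005], 0, -1],
  [[0.034, 0.06, 0.005], 0, -1],
  [[0.034, 0.06, 0.005], 0, -1],
])

```text
time_s: 2.1
tool_pos: [0.4711, -0.3563, 0.2132]
tcp_rot: [[-0.213, 0.977, -0.001], [0.977, 0.213, 0.0], [0.0, -0.001, -1.0]]
contact_force: [0.6, -1.0, 0.5]
opening: 0.0881
grip_force: 0.0
```

Call:
drive_tool([
  [[0.034, 0.06, 0.005], 0, -1],
  [[0.034, 0.06, 0.005], 0, -1],
  [[0.034, 0.06, 0.005], 0, -1],
  [[0.034, 0.05, 0.005], 0, -1],
  [[0, 0, 0], 0, -1],
])

```text
time_s: 2.6
tool_pos: [0.5716, -0.2605, 0.2034]
tcp_rot: [[-0.22, 0.975, 0.002], [0.975, 0.22, 0.004], [0.004, 0.003, -1.0]]
contact_force: [-0.4, 0.3, 0.9]
opening: 0.0882
grip_force: 0.0
```

```bash
python3 -c "
from h import *
todo([.5945,-.2385,.11],[.5945,-.2385,.057])"
```

```text
t 2.6 p [ 0.5716 -0.2605  0.2034] yaw(y) 12.74 z [ 0.0023  0.0043 -1.    ] F [-0.45  0.29  0.9 ] open 0.0882 grip 0.0 q [ 36.8  44.4 -30.4  90.6  26.3  52.2  10. ]
units [0.0321 0.0537 0.1871] mm 98.62548690816452
units [-0.0004 -0.0003  0.106 ] mm 52.99999999999999
```

Call:
drive_tool([
  [[0.016, 0.027, 0.03], 0, -1],
  [[0.016, 0.027, 0.05], 0, -1],
  [[0, 0, 0.05], 0, -1],
  [[0, 0, 0.05], 0, -1],
  [[0, 0, 0], 0, -1],
])

```text
time_s: 3.1
tool_pos: [0.5879, -0.2455, 0.1101]
tcp_rot: [[-0.213, 0.977, -0.008], [0.977, 0.213, 0.001], [0.003, -0.008, -1.0]]
contact_force: [-0.4, -0.4, 0.4]
opening: 0.0882
grip_force: 0.0
```

```bash
python3 -c "
from h import *
todo([.5945,-.2385,.11],[.5945,-.2385,.057])"
```

```text
t 3.1 p [ 0.5879 -0.2455  0.1101] yaw(y) 12.28 z [-0.0079  0.001  -1.    ] F [-0.44 -0.35  0.42] open 0.0882 grip 0.0 q [ 32.6  51.7 -26.5  92.3  30.5  43.8   4.5]
units [0.0108 0.0159 0.0002] mm 9.636699640412491
units [-0.0003  0.0008  0.106 ] mm 52.99999999999999
```

Call:
drive_tool([
  [[0.0108, 0.016, 0], 0, -1],
  [[0, 0, 0], 0, -1],
  [[0, 0, 0], 0, -1],
])

```text
time_s: 3.4
tool_pos: [0.5993, -0.2377, 0.1153]
tcp_rot: [[-0.214, 0.977, 0.003], [0.977, 0.214, -0.0], [-0.001, 0.003, -1.0]]
contact_force: [0.1, 0.5, 0.4]
opening: 0.0882
grip_force: 0.0
```

```bash
python3 -c "
from h import *
todo([.5945,-.2385,.11],[.5945,-.2385,.057])"
```

```text
t 3.4 p [ 0.5993 -0.2377  0.1153] yaw(y) 12.34 z [ 2.8e-03 -4.0e-04 -1.0e+00] F [0.08 0.48 0.38] open 0.0882 grip 0.0 q [ 31.7  51.6 -26.7  91.4  30.3  44.3   4. ]
units [ 0.0005 -0.0097  0.0106] mm 7.175214684117207
units [ 1.00e-04 -3.00e-04  1.06e-01] mm 53.0
```

Call:
drive_tool([
  [[0, -0.009, 0.01], 0, -1],
  [[0, 0, 0.03], 0, -1],
  [[0, 0, 0.03], 0, -1],
  [[0, 0, 0.03], 0, -1],
  [[0, 0, 0.015], 0, -1],
])

```text
time_s: 3.9
tool_pos: [0.5923, -0.2387, 0.0536]
tcp_rot: [[-0.213, 0.977, -0.003], [0.977, 0.213, 0.001], [0.002, -0.003, -1.0]]
contact_force: [-0.5, -0.2, -0.2]
opening: 0.088
grip_force: 0.0
```

Call:
drive_tool([
  [[0, 0, 0], 0, -1],
  [[0, 0, 0], 0, -1],
  [[0, 0, 0], 0, -1],
])

```text
time_s: 4.2
tool_pos: [0.5942, -0.239, 0.0568]
tcp_rot: [[-0.213, 0.977, 0.001], [0.977, 0.213, -0.0], [-0.001, 0.001, -1.0]]
contact_force: [0.8, 0.6, 0.8]
opening: 0.088
grip_force: 0.0
```

```bash
python3 -c "
from h import *
todo([.5945,-.2385,.057])"
```

```text
t 4.2 p [ 0.5942 -0.239   0.0568] yaw(y) 12.31 z [ 1.2e-03 -3.0e-04 -1.0e+00] F [0.83 0.6  0.83] open 0.088 grip 0.0 q [ 30.6  55.8 -24.   93.3  33.2  38.1   1.6]
units [ 0.0009  0.0009 -0.0004] mm 0.6634307386456346
```

Call:
drive_tool([
  [[0, 0, 0], 0, 1],
  [[0, 0, 0], 0, 1],
  [[0, 0, 0], 0, 1],
  [[0, 0, 0], 0, 1],
  [[0, 0, 0], 0, 1],
])

```text
time_s: 4.7
tool_pos: [0.5937, -0.239, 0.0563]
tcp_rot: [[-0.213, 0.977, 0.0], [0.977, 0.213, -0.0], [-0.0, 0.0, -1.0]]
contact_force: [-0.9, -1.0, -0.4]
opening: 0.0503
grip_force: 0.0
```

Call:
drive_tool([
  [[0, 0, 0], 0, 1],
  [[0, 0, 0], 0, 1],
  [[0, 0, -0.02], 0, 1],
  [[0, 0, -0.04], 0, 1],
  [[0, 0, -0.05], 0, 1],
])

```text
time_s: 5.2
tool_pos: [0.5929, -0.2388, 0.1116]
tcp_rot: [[-0.213, 0.977, -0.002], [0.977, 0.213, 0.001], [0.001, -0.002, -1.0]]
contact_force: [0.6, -0.8, 0.1]
opening: 0.0103
grip_force: 0.0
```

Call:
drive_tool([
  [[0, 0, -0.08], 0, 1],
  [[0, 0, -0.08], 0, 1],
  [[0, 0, -0.08], 0, 1],
  [[0, 0, -0.08], 0, 1],
  [[0, 0, -0.08], 0, 1],
])

```text
time_s: 5.7
tool_pos: [0.5932, -0.2387, 0.3138]
tcp_rot: [[-0.214, 0.977, 0.001], [0.977, 0.214, -0.0], [-0.0, 0.001, -1.0]]
contact_force: [0.0, -0.1, -0.2]
opening: 0.0004
grip_force: 0.0
```

```bash
python3 -c "
from h import *
todo([.634,.156,.31],[.634,.156,.19])"
```

```text
t 5.7 p [ 0.5932 -0.2387  0.3138] yaw(y) 12.33 z [ 6.e-04 -1.e-04 -1.e+00] F [ 0.   -0.08 -0.18] open 0.0004 grip 0.0 q [ 34.7  38.9 -32.6  80.7  21.6  66.7  11.7]
units [0.7539 0.2482 0.0076] mm 396.8565254439482
units [ 1.0e-04 -1.0e-04  2.4e-01] mm 120.00000000000001
```

The fingers close more slowly than I allowed and came up empty. I'll check that the pin still stands.

```bash
python3 - <<'E'
from h import *
im,d=grab('scene','scene1'); cv2.imwrite('pics/crop3.png',cv2.resize(im[260:400,130:290],(480,420))[:,:,::-1])
h=cv2.cvtColor(im,cv2.COLOR_RGB2HSV); m=np.zeros(h.shape[:2],bool)
m[290:350,180:240]=((h[...,0]>14)&(h[...,0]<32)&(h[...,1]>110))[290:350,180:240]
v,u=np.nonzero(m); P=pts('scene',np.c_[u,v],d[v,u]); k=(P[:,2]>.081)&(P[:,2]<.09); print(k.sum(),P[k].mean(0),np.median(P[k],0))
E
```

```text
75 [ 0.59559335 -0.23839189  0.08524505] [ 0.5962241  -0.23855175  0.08565182]
```

View pics/crop3.png

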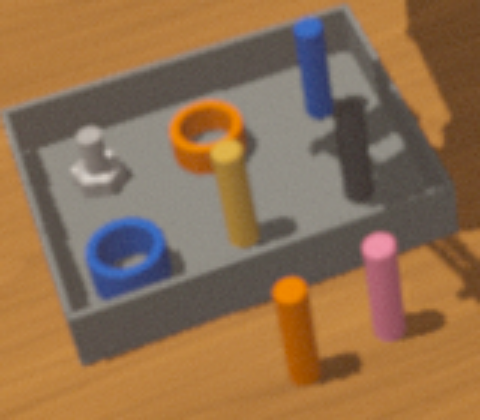

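The brass pin still stands where it was. I'll go down again, half open this time.

Call:
drive_tool([
  [[0, 0, 0.05], 0, 0],
  [[0, 0, 0.08], 0, 0],
  [[0, 0, 0.08], 0, 0],
  [[0, 0, 0.08], 0, 0],
  [[0, 0, 0.07], 0, 0],
])

```text
time_s: 6.25
tool_pos: [0.5931, -0.2389, 0.1299]
tcp_rot: [[-0.213, 0.977, -0.0], [0.977, 0.213, 0.0], [0.0, -0.0, -1.0]]
contact_force: [0.5, -0.3, -0.7]
opening: 0.0381
grip_force: 0.0
```

Call:
drive_tool([
  [[0, 0, 0], 0, 0],
  [[0, 0, 0], 0, 0],
])

```text
time_s: 6.45
tool_pos: [0.594, -0.2388, 0.132]
tcp_rot: [[-0.213, 0.977, 0.0], [0.977, 0.213, 0.0], [0.0, 0.0, -1.0]]
contact_force: [0.6, 0.6, 1.1]
opening: 0.044
grip_force: 0.0
```

```bash
python3 -c "
from h import *
todo([.5950,-.2385,.057])"
```

```text
t 6.45 p [ 0.594  -0.2388  0.132 ] yaw(y) 12.31 z [ 4.e-04  2.e-04 -1.e+00] F [0.62 0.56 1.1 ] open 0.044 grip 0.0 q [ 32.4  50.1 -27.5  91.5  29.6  45.7   4.6]
units [0.0002 0.0021 0.15  ] mm 75.01898555424103
```

Call:
drive_tool([
  [[0, 0.002, 0.04], 0, 0],
  [[0, 0, 0.04], 0, 0],
  [[0, 0, 0.04], 0, 0],
  [[0, 0, 0.03], 0, 0],
  [[0, 0, 0], 0, 0],
])

```text
time_s: 6.95
tool_pos: [0.5946, -0.2388, 0.0563]
tcp_rot: [[-0.213, 0.977, -0.0], [0.977, 0.213, -0.0], [-0.0, -0.0, -1.0]]
contact_force: [-0.8, -0.6, 0.4]
opening: 0.0435
grip_force: 0.0
```

Call:
drive_tool([
  [[0, 0, 0], 0, 1],
  [[0, 0, 0], 0, 1],
  [[0, 0, 0], 0, 1],
  [[0, 0, 0], 0, 1],
  [[0, 0, 0], 0, 1],
])

```text
time_s: 7.45
tool_pos: [0.5956, -0.2389, 0.0573]
tcp_rot: [[-0.213, 0.977, 0.002], [0.977, 0.213, -0.001], [-0.001, 0.002, -1.0]]
contact_force: [0.5, 0.3, 4.8]
opening: 0.0194
grip_force: 29.9
```

Call:
drive_tool([
  [[0, 0, 0], 0, 1],
  [[0, 0, 0], 0, 1],
])

```text
time_s: 7.65
tool_pos: [0.5956, -0.2389, 0.0572]
tcp_rot: [[-0.213, 0.977, 0.002], [0.977, 0.213, -0.001], [-0.001, 0.002, -1.0]]
contact_force: [1.3, 0.6, 6.4]
opening: 0.0192
grip_force: 29.9
```

Call:
drive_tool([
  [[0, 0, -0.02], 0, 1],
  [[0, 0, -0.05], 0, 1],
  [[0, 0, -0.08], 0, 1],
  [[0, 0, -0.08], 0, 1],
  [[0, 0, -0.08], 0, 1],
])

```text
time_s: 8.15
tool_pos: [0.5934, -0.2386, 0.2124]
tcp_rot: [[-0.213, 0.977, -0.002], [0.977, 0.213, 0.001], [0.001, -0.002, -1.0]]
contact_force: [1.3, -0.3, -2.1]
opening: 0.019
grip_force: 29.9
```

Call:
drive_tool([
  [[0, 0, -0.08], 0, 1],
  [[0, 0, -0.08], 0, 1],
  [[0, 0, -0.04], 0, 1],
  [[0, 0, 0], 0, 1],
  [[0, 0, 0], 0, 1],
])

```text
time_s: 8.65
tool_pos: [0.5935, -0.2388, 0.3102]
tcp_rot: [[-0.213, 0.977, -0.002], [0.977, 0.213, 0.0], [0.001, -0.002, -1.0]]
contact_force: [0.1, -0.1, -2.9]
opening: 0.0191
grip_force: 29.9
```

```bash
python3 -c "
from h import *
todo([.634,.156,.31],[.634,.156,.19])"
```

```text
t 8.65 p [ 0.5935 -0.2388  0.3102] yaw(y) 12.31 z [-0.0024  0.     -1.    ] F [ 0.11 -0.13 -2.9 ] open 0.0191 grip 29.930412361572962 q [ 34.7  39.2 -32.6  80.8  21.8  66.5  11.5]
units [7.542e-01 2.475e-01 1.000e-04] mm 396.8615393963053
units [-1.0e-04  6.0e-04  2.4e-01] mm 120.00000000000001
```

Call:
drive_tool([
  [[0.03, 0.01, 0], 0, 1],
  [[0.06, 0.02, 0], 0, 1],
  [[0.06, 0.02, 0], 0, 1],
  [[0.06, 0.02, 0], 0, 1],
  [[0.06, 0.02, 0], 0, 1],
])

```text
time_s: 9.15
tool_pos: [0.6086, -0.0945, 0.3092]
tcp_rot: [[-0.215, 0.977, -0.004], [0.977, 0.215, 0.001], [0.002, -0.004, -1.0]]
contact_force: [0.5, 0.4, -2.4]
opening: 0.019
grip_force: 29.9
```

Call:
drive_tool([
  [[0.06, 0.02, 0], 0, 1],
  [[0.06, 0.02, 0], 0, 1],
  [[0.06, 0.02, 0], 0, 1],
  [[0.06, 0.02, 0], 0, 1],
  [[0.06, 0.02, 0], 0, 1],
])

```text
time_s: 9.65
tool_pos: [0.6251, 0.0625, 0.3092]
tcp_rot: [[-0.215, 0.977, -0.004], [0.977, 0.215, -0.0], [0.001, -0.004, -1.0]]
contact_force: [-0.6, -0.2, -2.3]
opening: 0.0189
grip_force: 29.9
```

Call:
drive_tool([
  [[0.06, 0.02, 0], 0, 1],
  [[0.06, 0.02, 0], 0, 1],
  [[0.04, 0.01, 0], 0, 1],
  [[0.02, 0.005, 0], 0, 1],
  [[0, 0, 0], 0, 1],
])

```text
time_s: 10.15
tool_pos: [0.6329, 0.1562, 0.3099]
tcp_rot: [[-0.217, 0.976, -0.003], [0.976, 0.217, 0.0], [0.001, -0.003, -1.0]]
contact_force: [0.2, 0.3, -1.6]
opening: 0.0192
grip_force: 29.9
```

```bash
python3 -c "
from h import *
todo([.634,.156,.31],[.634,.156,.19])"
```

```text
t 10.15 p [0.6329 0.1562 0.3099] yaw(y) 12.53 z [-2.8e-03  5.0e-04 -1.0e+00] F [ 0.17  0.32 -1.55] open 0.0192 grip 29.931938631707453 q [ -2.   40.1 -31.5  78.4  21.2  67.5 -23. ]
units [-0.0008  0.002  -0.0003] mm 1.0966164935163065
units [-0.0003  0.0006  0.24  ] mm 120.0
```

Call:
drive_tool([
  [[0, 0.002, 0.04], 0, 1],
  [[0, 0, 0.06], 0, 1],
  [[0, 0, 0.06], 0, 1],
  [[0, 0, 0.06], 0, 1],
  [[0, 0, 0.02], 0, 1],
])

```text
time_s: 10.65
tool_pos: [0.6333, 0.1506, 0.1874]
tcp_rot: [[-0.211, 0.977, -0.006], [0.977, 0.211, -0.004], [-0.003, -0.007, -1.0]]
contact_force: [0.2, -0.6, -2.5]
opening: 0.019
grip_force: 29.9
```

Call:
drive_tool([
  [[0, 0, 0], 0, 1],
  [[0, 0, 0], 0, 1],
  [[0, 0, 0], 0, 1],
])

```text
time_s: 10.95
tool_pos: [0.6364, 0.1542, 0.1931]
tcp_rot: [[-0.213, 0.977, 0.003], [0.977, 0.213, 0.001], [0.0, 0.003, -1.0]]
contact_force: [1.0, 0.5, -1.7]
opening: 0.0192
grip_force: 29.9
```

```bash
python3 - <<'E'
from h import *
todo([.634,.156,.127])
im,d=grab('scene','scene2'); cv2.imwrite('pics/crop4.png',cv2.resize(im[170:290,340:460],(600,600),interpolation=cv2.INTER_CUBIC)[:,:,::-1])
h=cv2.cvtColor(im,cv2.COLOR_RGB2HSV); m=np.zeros(h.shape[:2],bool)
m[170:290,340:460]=((h[...,0]>14)&(h[...,0]<32)&(h[...,1]>110))[170:290,340:460]
v,u=np.nonzero(m); P=pts('scene',np.c_[u,v],d[v,u]);k=(P[:,2]>.125)&(P[:,2]<.2)&(P[:,0]>.6); P=P[k];print(k.sum(),P.mean(0),P.min(0),P.max(0),'px',u[k].min(),u[k].max(),v[k].min(),v[k].max())
E
```

```text
t 10.95 p [0.6364 0.1542 0.1931] yaw(y) 12.28 z [ 0.0031  0.001  -1.    ] F [ 0.97  0.49 -1.73] open 0.0192 grip 29.931923067561 q [ -2.8  46.7 -28.8  86.3  25.9  53.5 -27.2]
units [ 0.0045 -0.0045  0.1321] mm 66.12327380746892
215 [0.64140361 0.14970246 0.17055091] [0.62296392 0.14372876 0.14410223] [0.65313451 0.16553263 0.19959604] px 392 402 211 237
```

View pics/crop4.png

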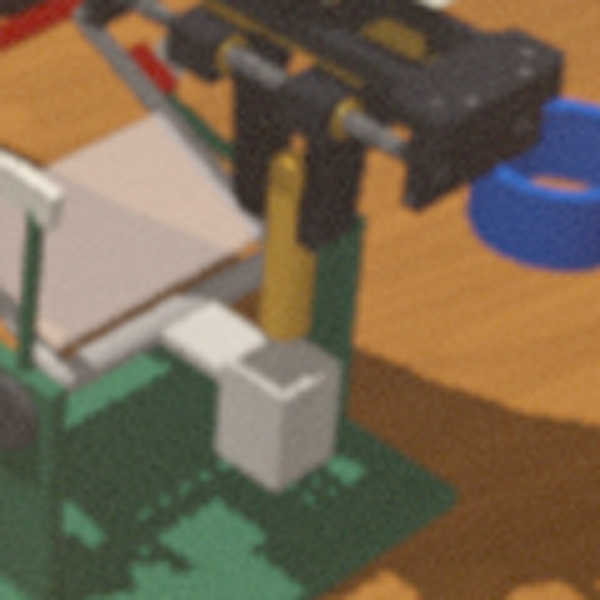

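The pin hangs over the pocket, with its foot at crop (288,333) and the mouth's corners near (218,375), (278,395), (340,365) and (280,340). I'll cast both to points.

```bash
python3 - <<'E'
from h import *
px=lambda a:np.array(a)/5+[340,170]-.4
q=onplane('scene',px([[218,375],[278,395],[340,365],[280,340]]),.121);print(q.round(4),q.mean(0))
# pin foot: side edges midpoint just above foot, foot front arc bottom
print(onplane('scene',px([[286,333],[264,328],[308,328]]),.140))
# pocket mouth from top0 by inner dark area + whiteness
t=np.load('pics/top0.npz'); im=t['im']; h=cv2.cvtColor(im,cv2.COLOR_RGB2HSV)
s=np.load('pics/scene0.npz')
for n,Q,(u0,u1,v0,v1) in(('top',t,(250,285,195,225)),('scene',s,(375,415,225,270))):
    y,x=np.mgrid[v0:v1,u0:u1]; uv=np.c_[x.ravel(),y.ravel()]; P=pts(n,uv,Q['d'][v0:v1,u0:u1].ravel())
    a=np.radians(12.3);R=np.array([[np.cos(a),np.sin(a)],[-np.sin(a),np.cos(a)]]); L=(P[:,:2]-[.5755,.1437])@R.T
    k=(P[:,2]>.117)&(P[:,2]<.126)&(L[:,0]>.035)&(L[:,0]<.09)&(abs(L[:,1])<.03)
    print(n,k.sum(),np.percentile(L[k],[2,98],axis=0),P[k].mean(0))
todo()
E
```

```text
[[0.6261 0.1314 0.121 ]
 [0.6485 0.1454 0.121 ]
 [0.6447 0.1782 0.121 ]
 [0.6192 0.1662 0.121 ]] [0.63462221 0.155311   0.121     ]
[[0.63610082 0.15600692 0.14      ]
 [0.62912434 0.15011845 0.14      ]
 [0.63766931 0.16558214 0.14      ]]
top 73 [[ 0.04125163 -0.01656209]
 [ 0.07560197  0.01699994]] [0.63133191 0.15619446 0.12087275]
scene 129 [[ 0.04244214 -0.01693664]
 [ 0.07793399  0.01864273]] [0.63429272 0.15742231 0.12073423]
t 11.0 p [0.6363 0.1542 0.193 ] yaw(y) 12.28 z [ 3.e-03  9.e-04 -1.e+00] F [-0.8   0.07 -1.8 ] open 0.0191 grip 29.931940884780488 q [ -2.8  46.7 -28.8  86.3  25.9  53.5 -27.2]
```

Call:
drive_tool([
  [[0.004, -0.004, 0.01], 0, 1],
  [[0, 0, 0.01], 0, 1],
  [[0, 0, 0], 0, 1],
  [[0, 0, 0], 0, 1],
])

```text
time_s: 11.4
tool_pos: [0.6328, 0.1554, 0.181]
tcp_rot: [[-0.213, 0.977, -0.0], [0.977, 0.213, -0.0], [-0.0, -0.0, -1.0]]
contact_force: [-0.0, -0.0, -1.9]
opening: 0.0188
grip_force: 29.9
```

```bash
python3 -c "
from h import *
todo([.634,.156,.127])"
```

```text
t 11.4 p [0.6328 0.1554 0.181 ] yaw(y) 12.31 z [-4.e-04 -4.e-04 -1.e+00] F [-0.04 -0.   -1.86] open 0.0188 grip 29.931977041997015 q [ -3.1  47.4 -28.4  87.3  26.4  52.1 -27.9]
units [0.0008 0.0026 0.108 ] mm 54.0091234667982
```

Call:
drive_tool([
  [[0.001, 0.002, 0.015], 0, 1],
  [[0, 0, 0.015], 0, 1],
  [[0, 0, 0.015], 0, 1],
  [[0, 0, 0.01], 0, 1],
  [[0, 0, 0], 0, 1],
])

```text
time_s: 11.9
tool_pos: [0.6331, 0.1559, 0.1524]
tcp_rot: [[-0.213, 0.977, -0.002], [0.977, 0.213, -0.001], [-0.0, -0.002, -1.0]]
contact_force: [-0.6, -0.7, -1.6]
opening: 0.019
grip_force: 29.9
```

```bash
python3 -c "
from h import *
todo([.634,.156,.127])"
```

```text
t 11.9 p [0.6331 0.1559 0.1524] yaw(y) 12.31 z [-2.e-03 -8.e-04 -1.e+00] F [-0.62 -0.69 -1.55] open 0.019 grip 29.93173641829344 q [ -3.6  49.4 -27.5  88.4  27.6  49.2 -28.9]
units [-0.0001  0.0019  0.0509] mm 25.44720950117441
```

Call:
drive_tool([
  [[0, 0.001, 0.014], 0, 1],
  [[0, 0, 0.014], 0, 1],
  [[0, 0, 0.014], 0, 1],
  [[0, 0, 0.004], 0, 1],
  [[0, 0, 0], 0, 1],
])

```text
time_s: 12.4
tool_pos: [0.634, 0.1562, 0.1301]
tcp_rot: [[-0.213, 0.977, -0.001], [0.977, 0.213, -0.0], [-0.0, -0.001, -1.0]]
contact_force: [-0.2, -0.0, -1.7]
opening: 0.0189
grip_force: 29.9
```

Call:
drive_tool([
  [[0, 0, 0.002], 0, 1],
  [[0, 0, 0], 0, 1],
])

```text
time_s: 12.6
tool_pos: [0.6345, 0.1563, 0.1299]
tcp_rot: [[-0.213, 0.977, 0.0], [0.977, 0.213, 0.0], [0.0, 0.0, -1.0]]
contact_force: [-0.3, -0.3, -1.8]
opening: 0.0191
grip_force: 29.9
```

Call:
drive_tool([
  [[0, 0, 0.002], 0, 1],
  [[0, 0, 0.002], 0, 1],
  [[0, 0, 0], 0, 1],
  [[0, 0, 0], 0, 1],
])

```text
time_s: 13.0
tool_pos: [0.6343, 0.1563, 0.1277]
tcp_rot: [[-0.213, 0.977, 0.0], [0.977, 0.213, -0.0], [-0.0, -0.0, -1.0]]
contact_force: [0.0, -0.2, -2.3]
opening: 0.0194
grip_force: 29.9
```

Call:
drive_tool([
  [[0, 0, 0], 0, 0.2],
  [[0, 0, 0], 0, 0.2],
  [[0, 0, 0], 0, 0.2],
  [[0, 0, 0], 0, 0.2],
])

```text
time_s: 13.4
tool_pos: [0.6345, 0.1564, 0.1279]
tcp_rot: [[-0.213, 0.977, 0.0], [0.977, 0.213, 0.0], [0.0, 0.0, -1.0]]
contact_force: [0.6, 0.7, -0.0]
opening: 0.0356
grip_force: 0.0
```

Call:
drive_tool([
  [[0, 0, -0.01], 0, 0.2],
  [[0, 0, -0.04], 0, 0.2],
  [[0, 0, -0.08], 0, 0.2],
  [[0, 0, -0.08], 0, 0],
  [[0, 0, -0.08], 0, 0],
])

```text
time_s: 13.9
tool_pos: [0.6341, 0.1563, 0.2747]
tcp_rot: [[-0.213, 0.977, 0.0], [0.977, 0.213, 0.0], [0.0, 0.0, -1.0]]
contact_force: [1.1, 0.3, 0.0]
opening: 0.0438
grip_force: 0.0
```

Call:
drive_tool([
  [[0, -0.02, -0.05], 0, 0],
  [[0, -0.06, 0], 0, 0],
  [[0, -0.08, 0], 0, 0],
  [[0, -0.08, 0], 0, 0],
  [[0, -0.08, 0], 0, 0],
])

```text
time_s: 14.4
tool_pos: [0.4764, 0.1219, 0.2982]
tcp_rot: [[-0.213, 0.977, 0.001], [0.977, 0.213, 0.0], [-0.0, 0.001, -1.0]]
contact_force: [1.9, 0.1, 0.6]
opening: 0.0441
grip_force: 0.0
```

```bash
python3 - <<'E'
from h import *
todo([.443,.115,.30],[.443,.115,.154])
im,d=grab('scene','scene3'); cv2.imwrite('pics/crop5.png',cv2.resize(im[150:290,300:460],(640,560),interpolation=cv2.INTER_CUBIC)[:,:,::-1])
h=cv2.cvtColor(im,cv2.COLOR_RGB2HSV); m=np.zeros(h.shape[:2],bool)
m[170:290,340:460]=((h[...,0]>14)&(h[...,0]<32)&(h[...,1]>110))[170:290,340:460]
v,u=np.nonzero(m); P=pts('scene',np.c_[u,v],d[v,u]);k=(P[:,2]>.11)&(P[:,2]<.2)&(P[:,0]>.6); P=P[k];print('pin',k.sum(),P.mean(0),'zmax',np.percentile(P[:,2],[2,95,100]))
E
```

```text
t 14.4 p [0.4764 0.1219 0.2982] yaw(y) 12.3 z [ 8.e-04  0.e+00 -1.e+00] F [1.9  0.09 0.63] open 0.0441 grip 0.0 q [  2.6  27.6 -34.1 106.9  19.4  51.3 -28.5]
units [ 0.0008 -0.0682 -0.0037] mm 34.142539156228075
units [ 0.00e+00 -2.00e-04  2.92e-01] mm 146.0
pin 172 [0.63873817 0.1532911  0.14328248] zmax [0.12043668 0.15698039 0.15884805]
```

View pics/crop5.png

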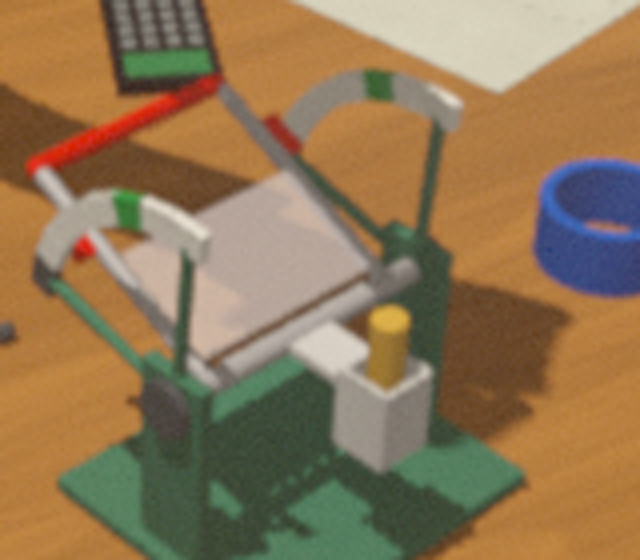

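The brass pin stands in the pocket at crop (390,345), with its top measured at about 0.157 m, so it is fully down. The guard is still on its stop. Next is the bar.

Call:
drive_tool([
  [[0, -0.05, 0], 0, 0],
  [[0, -0.018, 0.02], 0, 0],
  [[0, 0, 0.04], 0, 0],
  [[0, 0, 0.05], 0, 0],
  [[0, 0, 0.03], 0, 0],
])

```text
time_s: 14.95
tool_pos: [0.4446, 0.1147, 0.227]
tcp_rot: [[-0.213, 0.977, -0.0], [0.977, 0.213, -0.0], [-0.0, -0.0, -1.0]]
contact_force: [-0.2, -0.4, 1.1]
opening: 0.0439
grip_force: 0.0
```

Call:
drive_tool([
  [[0, 0, 0], 0, 0],
  [[0, 0, 0], 0, 0],
])

```text
time_s: 15.15
tool_pos: [0.4451, 0.1153, 0.2282]
tcp_rot: [[-0.213, 0.977, 0.001], [0.977, 0.213, 0.0], [0.0, 0.001, -1.0]]
contact_force: [0.3, -0.8, -0.7]
opening: 0.0444
grip_force: 0.0
```

```bash
python3 -c "
from h import *
todo([.4435,.115,.154])"
```

```text
t 15.15 p [0.4451 0.1153 0.2282] yaw(y) 12.32 z [ 6.e-04  2.e-04 -1.e+00] F [ 0.34 -0.76 -0.67] open 0.0444 grip 0.0 q [-1.000e-01  3.070e+01 -3.080e+01  1.173e+02  2.490e+01  3.840e+01
 -3.490e+01]
units [ 0.0002 -0.0034  0.1485] mm 74.24664727189293
```

Call:
drive_tool([
  [[0, -0.003, 0.04], 0, 0],
  [[0, 0, 0.04], 0, 0],
  [[0, 0, 0.04], 0, 0],
  [[0, 0, 0.02], 0, 0],
  [[0, 0, 0.008], 0, 0],
])

```text
time_s: 15.65
tool_pos: [0.4437, 0.1148, 0.1537]
tcp_rot: [[-0.213, 0.977, 0.0], [0.977, 0.213, -0.0], [-0.0, 0.0, -1.0]]
contact_force: [-0.3, -0.2, 0.3]
opening: 0.044
grip_force: 0.0
```

Call:
drive_tool([
  [[0, 0, 0], 0, 1],
  [[0, 0, 0], 0, 1],
  [[0, 0, 0], 0, 1],
  [[0, 0, 0], 0, 1],
  [[0, 0, 0], 0, 1],
])

```text
time_s: 16.15
tool_pos: [0.4431, 0.1145, 0.1541]
tcp_rot: [[-0.213, 0.977, 0.0], [0.977, 0.213, -0.0], [-0.0, -0.0, -1.0]]
contact_force: [-2.0, -0.4, 5.1]
opening: 0.0108
grip_force: 29.1
```

Call:
drive_tool([
  [[0, 0, 0], 0, 1],
  [[0, 0, 0], 0, 1],
  [[0, 0, 0], 0, 1],
])

```text
time_s: 16.45
tool_pos: [0.4431, 0.1145, 0.1541]
tcp_rot: [[-0.213, 0.977, 0.0], [0.977, 0.213, -0.0], [-0.0, -0.0, -1.0]]
contact_force: [-2.3, -0.2, 5.8]
opening: 0.0104
grip_force: 29.0
```

```bash
python3 -c "
from h import *
todo()
import numpy as np
s=arm.read_state();p=np.array(s['tool_pos']);R=np.array(s['tcp_rot'])
H=np.array([.5755,.1437,.110]);e=np.array([.977,.213,0])
b=p-.019*R[:,2];v=b-H;print('stand x,z of bar',v@e,v[2],'r',np.hypot(v@e,v[2]),'y',v@np.array([-.213,.977,0]))
# steps: 46 deg in 16
a=np.radians(155-45.84*np.arange(17)/16); d=np.diff(np.c_[.15*np.cos(a),-.15*np.sin(a)],axis=0)/.5
print(d.round(4).tolist())"
```

```text
t 16.45 p [0.4431 0.1145 0.1541] yaw(y) 12.31 z [ 1.e-04 -4.e-04 -1.e+00] F [-2.28 -0.18  5.81] open 0.0104 grip 29.000070355832577 q [ -5.3  37.3 -23.6 122.2  32.8  26.7 -42.1]
stand x,z of bar -0.13561428698628936 0.06314303958658264 r 0.14959371070680877 y -0.0003092740314825128
[[0.0067, -0.0134], [0.0073, -0.0131], [0.008, -0.0127], [0.0086, -0.0123], [0.0092, -0.0118], [0.0098, -0.0114], [0.0103, -0.0109], [0.0109, -0.0103], [0.0114, -0.0098], [0.0119, -0.0092], [0.0123, -0.0086], [0.0127, -0.008], [0.0131, -0.0073], [0.0134, -0.0067], [0.0138, -0.006], [0.014, -0.0053]]
```

The gripped bar sits exactly where the geometry puts it (r = 149.6 mm). Now I'll swing it along the arc.

Call:
drive_tool([
  [[0, 0.0067, -0.0134], 0, 1],
  [[0, 0.0073, -0.0131], 0, 1],
  [[0, 0.008, -0.0127], 0, 1],
  [[0, 0.0086, -0.0123], 0, 1],
  [[0, 0.0092, -0.0118], 0, 1],
])

```text
time_s: 16.95
tool_pos: [0.4635, 0.1189, 0.1859]
tcp_rot: [[-0.213, 0.977, 0.001], [0.977, 0.213, 0.0], [0.0, 0.001, -1.0]]
contact_force: [1.7, 0.1, -4.4]
opening: 0.0099
grip_force: 30.0
```

```bash
cat >> h.py <<'E'
def guard():
    todo(); s=arm.read_state();p=np.array(s['tool_pos']);R=np.array(s['tcp_rot'])
    v=p-.019*R[:,2]-np.array([.5755,.1437,.110]);x=v@np.array([.977,.213,0])
    print('stand x,z',x,v[2],'r',np.hypot(x,v[2]),'joint',np.radians(155)-np.arctan2(v[2],x),'y',v@np.array([-.213,.977,0]))
E
python3 -c "
from h import *
guard()"
```

```text
t 16.95 p [0.4635 0.1189 0.1859] yaw(y) 12.29 z [ 8.e-04  4.e-04 -1.e+00] F [ 1.67  0.07 -4.39] open 0.0099 grip 29.98419016599655 q [ -2.4  35.6 -27.6 117.1  28.9  33.9 -37.8]
stand x,z -0.11467651163872035 0.09493957932960147 r 0.14887654632247235 joint 0.25518511019651857 y -0.0003496186504942933
```

Low forces and on track. I'll continue, stopping a little short of the marks.

Call:
drive_tool([
  [[0, 0.0098, -0.0114], 0, 1],
  [[0, 0.0103, -0.0109], 0, 1],
  [[0, 0.0109, -0.0103], 0, 1],
  [[0, 0.0114, -0.0098], 0, 1],
  [[0, 0.0119, -0.0092], 0, 1],
])

```text
time_s: 17.45
tool_pos: [0.4918, 0.1251, 0.2111]
tcp_rot: [[-0.213, 0.977, 0.003], [0.977, 0.213, 0.002], [0.001, 0.004, -1.0]]
contact_force: [10.1, 2.1, -18.6]
opening: 0.0097
grip_force: 31.1
```

Call:
drive_tool([
  [[0, 0.0123, -0.0086], 0, 1],
  [[0, 0.0127, -0.008], 0, 1],
  [[0, 0.0131, -0.0073], 0, 1],
  [[0, 0.01, -0.005], 0, 1],
  [[0, 0, 0], 0, 1],
])

```text
time_s: 17.95
tool_pos: [0.5144, 0.1299, 0.2239]
tcp_rot: [[-0.212, 0.977, 0.0], [0.977, 0.212, 0.001], [0.001, 0.001, -1.0]]
contact_force: [7.7, 2.4, -22.7]
opening: 0.0095
grip_force: 31.5
```

Call:
drive_tool([
  [[0, 0, 0], 0, 1],
  [[0, 0, 0], 0, 1],
])

```text
time_s: 18.15
tool_pos: [0.5138, 0.1298, 0.2237]
tcp_rot: [[-0.213, 0.977, -0.0], [0.977, 0.213, 0.001], [0.001, -0.0, -1.0]]
contact_force: [8.6, 3.5, -22.6]
opening: 0.0097
grip_force: 31.5
```

```bash
python3 -c "
from h import *
guard()"
```

```text
t 18.15 p [0.5138 0.1298 0.2237] yaw(y) 12.29 z [-4.0e-04  1.2e-03 -1.0e+00] F [  8.56   3.47 -22.58] open 0.0097 grip 31.480617821216583 q [ -0.4  35.8 -30.5 106.5  25.   44.5 -32.1]
stand x,z -0.06329229930610943 0.13266990842644938 r 0.14699394461452012 joint 0.6893313768344189 y -0.0004898862283445951
```

Radial pull has built up to 24 N, so my arc is slightly too wide. I'll ease it inward and then look.

Call:
drive_tool([
  [[0, 0.001, 0.002], 0, 1],
  [[0, 0.001, 0.002], 0, 1],
  [[0, 0, 0], 0, 1],
])

```text
time_s: 18.45
tool_pos: [0.5134, 0.1297, 0.2234]
tcp_rot: [[-0.213, 0.977, -0.001], [0.977, 0.213, -0.001], [-0.0, -0.001, -1.0]]
contact_force: [2.6, 0.3, -9.1]
opening: 0.0096
grip_force: 30.3
```

```bash
python3 - <<'E'
from h import *
guard()
im,d=grab('scene','scene4'); cv2.imwrite('pics/crop6.png',cv2.resize(im[120:280,300:460],(600,600),interpolation=cv2.INTER_CUBIC)[:,:,::-1])
E
```

```text
t 18.45 p [0.5134 0.1297 0.2234] yaw(y) 12.3 z [-1.e-03 -6.e-04 -1.e+00] F [ 2.63  0.32 -9.08] open 0.0096 grip 30.332825481891632 q [ -0.5  35.8 -30.5 106.5  25.1  44.5 -32.2]
stand x,z -0.06361481817027417 0.13235489985860854 r 0.14684912191572458 joint 0.6864254910054783 y -0.00046949781583096803
```

View pics/crop6.png

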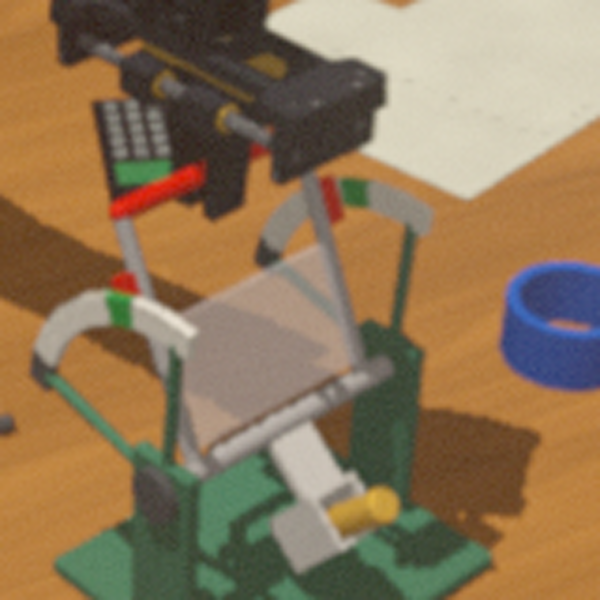

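The far pointer, at crop (330,195), is just short of the green mark at (355,190), and the near pointer is mostly hidden behind its arc. I'll measure their angles about the hinge.

```bash
cat >> h.py <<'E'
def angles(tag):
    for n in('scene','top'):
        im,d=grab(n,tag+n); h=cv2.cvtColor(im,cv2.COLOR_RGB2HSV); y,x=np.mgrid[:480,:640]
        P=pts(n,np.c_[x.ravel(),y.ravel()],d.ravel()).reshape(480,640,3)-np.array([.5755,.1437,.110])
        X=P@np.array([.977,.213,0]);Y=P@np.array([-.213,.977,0]);Z=P[...,2]; r=np.hypot(X,Z); A=155-np.degrees(np.arctan2(Z,X))
        red=((h[...,0]<7)|(h[...,0]>173))&(h[...,1]>130)&(h[...,2]>60); gr=(h[...,0]>50)&(h[...,0]<95)&(h[...,1]>70)
        for nm,m,r0,r1 in(('pointer',red,.085,.125),('mark',gr,.09,.12),('bar',red,.135,.165)):
            for s in(-1,1):
                k=m&(r>r0)&(r<r1)&(Z>.04)&(Y*s>(.055 if nm!='bar' else 0))&(Y*s<.11)
                if k.sum()>3: print(n,nm,s,k.sum(),'ang %.1f [%.1f %.1f] r %.4f y %.3f'%(A[k].mean(),*np.percentile(A[k],[3,97]),r[k].mean(),Y[k].mean()),'uv',x[k].mean().round(1),y[k].mean().round(1))
E
python3 -c "
from h import *
angles('a')"
```

```text
scene pointer -1 22 ang 40.9 [38.9 42.9] r 0.1164 y -0.074 uv 333.4 195.0
scene pointer 1 39 ang 41.4 [39.7 43.0] r 0.1079 y 0.076 uv 387.9 172.6
scene mark -1 43 ang 45.9 [40.9 50.9] r 0.1090 y -0.089 uv 331.5 201.9
scene mark 1 26 ang 45.6 [41.5 49.5] r 0.1080 y 0.087 uv 394.3 170.9
scene bar -1 154 ang 41.0 [36.1 43.1] r 0.1535 y -0.034 uv 343.4 170.2
scene bar 1 15 ang 43.0 [38.9 50.0] r 0.1539 y 0.025 uv 366.9 160.1
top pointer -1 33 ang 40.7 [39.1 41.7] r 0.1100 y -0.075 uv 306.5 245.4
top mark -1 26 ang 45.9 [41.2 50.6] r 0.1139 y -0.088 uv 311.5 240.0
top bar -1 12 ang 40.7 [38.9 42.2] r 0.1529 y -0.067 uv 304.4 253.0
```

The marks sit at 45.8° and the pointers at about 41.0°, so about 4.8° (12.5 mm) remains.

Call:
drive_tool([
  [[0, 0.006, -0.0015], 0, 1],
  [[0, 0.006, -0.0015], 0, 1],
  [[0, 0.006, -0.0015], 0, 1],
  [[0, 0.005, -0.001], 0, 1],
  [[0, 0, 0], 0, 1],
])

```text
time_s: 19.1
tool_pos: [0.5256, 0.1323, 0.2278]
tcp_rot: [[-0.213, 0.977, 0.002], [0.977, 0.213, -0.001], [-0.001, 0.002, -1.0]]
contact_force: [-2.8, -2.7, 7.1]
opening: 0.0091
grip_force: 29.1
```

Call:
drive_tool([
  [[0, 0, 0], 0, 1],
  [[0, 0, 0], 0, 1],
  [[0, 0, 0], 0, 1],
])

```text
time_s: 19.4
tool_pos: [0.5255, 0.1323, 0.2277]
tcp_rot: [[-0.213, 0.977, 0.002], [0.977, 0.213, -0.001], [-0.001, 0.002, -1.0]]
contact_force: [-2.8, -1.8, 6.5]
opening: 0.0091
grip_force: 29.1
```

```bash
python3 -c "
from h import *
guard();angles('b')"
```

```text
t 19.4 p [0.5255 0.1323 0.2277] yaw(y) 12.28 z [ 1.7e-03 -6.0e-04 -1.0e+00] F [-2.85 -1.75  6.52] open 0.0091 grip 29.102928936481476 q [ -0.5  36.3 -30.6 104.3  24.9  46.1 -31.5]
stand x,z -0.051334950284278195 0.13673886587699496 r 0.14605750429887582 joint 0.7753223211937814 y -0.0004981210041757004
scene pointer -1 27 ang 45.7 [43.4 46.7] r 0.1158 y -0.074 uv 336.3 195.7
scene pointer 1 35 ang 46.4 [44.8 48.0] r 0.1079 y 0.075 uv 390.7 173.0
scene mark -1 45 ang 45.7 [41.0 50.6] r 0.1090 y -0.089 uv 331.5 201.8
scene mark 1 13 ang 48.2 [44.9 50.2] r 0.1085 y 0.086 uv 395.6 171.1
scene bar -1 160 ang 45.9 [40.1 48.1] r 0.1537 y -0.034 uv 347.8 170.3
scene bar 1 12 ang 47.9 [45.8 54.3] r 0.1532 y 0.029 uv 372.6 160.2
top pointer -1 29 ang 45.4 [43.0 46.4] r 0.1106 y -0.075 uv 305.7 241.5
top mark -1 27 ang 45.8 [41.1 50.5] r 0.1131 y -0.088 uv 311.6 240.0
top mark 1 10 ang 43.1 [40.3 46.1] r 0.1114 y 0.088 uv 231.7 260.7
top bar -1 8 ang 45.8 [44.9 46.5] r 0.1512 y -0.067 uv 303.1 246.6
```

The pointers are at the marks within 0.5°. I'll hold briefly and confirm with a last picture.

Call:
drive_tool([
  [[0, 0, 0], 0, 1],
  [[0, 0, 0], 0, 1],
  [[0, 0, 0], 0, 1],
  [[0, 0, 0], 0, 1],
  [[0, 0, 0], 0, 1],
])

```text
time_s: 20.0
tool_pos: [0.5255, 0.1323, 0.2277]
tcp_rot: [[-0.213, 0.977, 0.002], [0.977, 0.213, -0.001], [-0.001, 0.001, -1.0]]
contact_force: [-2.5, -3.5, 6.4]
opening: 0.0089
grip_force: 29.1
```

Call:
drive_tool([
  [[0, 0, 0], 0, 1],
  [[0, 0, 0], 0, 1],
  [[0, 0, 0], 0, 1],
  [[0, 0, 0], 0, 1],
  [[0, 0, 0], 0, 1],
])

```text
time_s: 20.5
tool_pos: [0.5255, 0.1323, 0.2277]
tcp_rot: [[-0.213, 0.977, 0.002], [0.977, 0.213, -0.001], [-0.001, 0.002, -1.0]]
contact_force: [-1.3, -2.5, 5.8]
opening: 0.0094
grip_force: 29.1
```

```bash
python3 -c "
from h import *
guard();angles('c')
im=cv2.imread('pics/cscene.png');cv2.imwrite('pics/crop7.png',cv2.resize(im[120:280,300:460],(600,600),interpolation=cv2.INTER_CUBIC))"
```

```text
t 20.5 p [0.5255 0.1323 0.2277] yaw(y) 12.29 z [ 1.7e-03 -6.0e-04 -1.0e+00] F [-1.27 -2.51  5.83] open 0.0094 grip 29.10324454307556 q [ -0.5  36.3 -30.6 104.3  24.9  46.1 -31.5]
stand x,z -0.05134551594247087 0.13674341317373384 r 0.1460654752287515 joint 0.7752655431302324 y -0.0005058527920228477
scene pointer -1 27 ang 45.5 [43.3 46.8] r 0.1157 y -0.074 uv 336.3 195.7
scene pointer 1 36 ang 46.5 [45.3 48.2] r 0.1085 y 0.075 uv 390.9 172.7
scene mark -1 46 ang 46.2 [40.7 50.9] r 0.1089 y -0.089 uv 331.8 202.0
scene mark 1 15 ang 47.8 [45.1 49.8] r 0.1086 y 0.087 uv 395.6 170.9
scene bar -1 153 ang 45.8 [40.0 47.6] r 0.1537 y -0.034 uv 347.5 170.5
scene bar 1 14 ang 47.5 [42.4 54.2] r 0.1529 y 0.027 uv 371.4 160.7
top pointer -1 29 ang 45.3 [43.4 46.2] r 0.1099 y -0.075 uv 305.7 241.5
top mark -1 27 ang 45.8 [40.6 50.2] r 0.1131 y -0.088 uv 311.6 240.0
top mark 1 11 ang 43.1 [40.7 45.9] r 0.1115 y 0.088 uv 231.6 260.8
top bar -1 7 ang 45.8 [44.9 46.7] r 0.1541 y -0.067 uv 303.3 246.9
```

View pics/crop7.png

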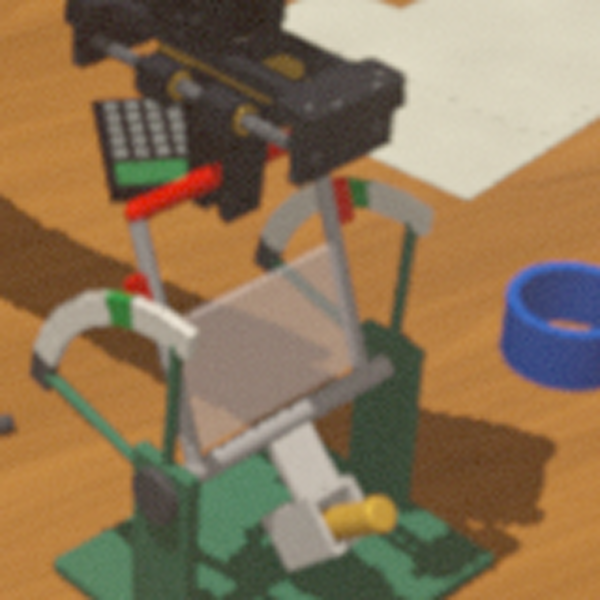

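The guard is still, the far pointer at crop (342,200) lies in front of the green mark, the pin is in the pocket, and the bar is gripped. I'll hand it in.

```bash
python3 -c "
from bench import workorder
print(workorder.close_job())"
```

```text
the job is handed in; nothing more can be done
None
```

The brass pin is fully down in the pocket, and the guard is gripped by its bar and held still within about 0.5° of the green marks; the job is handed in at about 20.6 s of 53 s, verdict not shown.

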